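# Free the tin's well in the bottle board and slide the tin home

### The arm

A 6-joint arm with a two-finger parallel gripper is mounted at the origin on a cart in front of the work surface, level with it; the furniture and walls round the work are solid. World frame = base frame: x ahead of the robot, y to its left, z up, the work surface at z = 0. Lengths are in mm, angles in rad, forces in N, time in s.
With the tool pointing down it reaches from about 275 to 1000 mm from the base axis. Payload 8.4 kg.
Tool frame: the origin (TCP) lies midway between the tips of the shut fingers; the grasp point (between the pads) lies 19 mm behind it; z points along the fingers, y is the direction in which the jaws open and shut (so a half turn about z gives the same grasp; the last joint's range is limited). The gripper opens to 85 mm and grips with 20 to 120 N. Pads are 22 mm wide; open, the fingers measure 114 mm over their backs; the gripper's body (76 mm by 85 mm) begins 54 mm behind the grasp point. The pads swing forward as they close: fully open they stand 13 mm farther back than shut.
Start: joints at [-1.313, 0.353, 1.633, -0, 1.155, -0.002], TCP at [160.553, -604.029, 231.281] pointing down, gripper open.
Joint ranges: [-2.63, 2.63], [-0.92, 2.1], [0.06, 2.66], [-1.3, 4.44], [0, 2.69], [-3.02, 3.02]. Speed limits (rad/s): [2.22, 2.22, 2.79, 3.14, 3.14, 3.14].

### API

Orientations are given as [roll, pitch, yaw] about the fixed x, y, z axes, in that order (R = Rz(yaw) Ry(pitch) Rx(roll)).
In Python, from rig import r gives the robot as it stands. The module is installed in compiled form; this text tells all that it offers.
- The arm moves only by the tool drive_tool, never from a script. Its argument "moves" is a list of rows, each a list of 3 entries, a list of its own where there are three numbers: the closure, from 0 (fully open) to 1 (shut), then the shift along the tool's x, y, z in cm, then the turn about the tool's z in degrees. In form: [[claw, [dx, dy, dz], roll], ...]. A call has 1 to 12 rows; each row is the pose to reach, as a shift and turn from the pose measured when the call began, along the tool's axes at that moment; what a row does not reach only later rows make up. A row lasts 1/8 s, in which the tool goes at most 62.5 mm and 10.7 degrees, less where a joint would pass 70% of its speed; a pose out of reach is approached as far as the arm can. A call with a gripper value outside its range is refused whole. The fingers move at their own pace and stop on an object; "grip_force" is the grip in N (left out, the last holds). Time passes only in rows, so rows that repeat a pose let the fingers close. It gives the time, the measured TCP pose, the force and the opening at its end, in the units of the state.
- r.sense(): the state, without advancing time (a new reading comes with each control period).
- r.grab_frame(name): name is "scene" or "top" or "wrist"; returns a dict with "color" (420x560x3 uint8, red, green, blue), "fx", "fy", "cx", "cy" (pixels), "pose" (4x4, takes a point from camera to world coordinates); the wrist camera has in their place "hand_eye" (4x4, takes a point from camera to tool coordinates, whose origin is the TCP and whose axes are the flange's). Camera axes: x right, y up, looking along -z (the intrinsics and any distortion apply to the point x, -y, -z); pixel columns grow to the right and rows downward; lengths in mm; the calibration is good to about 2 mm. A picture is of the moment at which its call begins: read the wrist's pose just before it. There is no depth.
- r.sign_off(): hands the job in, once; it reports no verdict.
Trained networks look in the newest picture that a camera, given by its name, has taken for a name from the list of things; names that differ only in an ending like _2 or _b are one class to them, and where a whole thing is asked for, a point or a joint stands for the part that bears it (a point fixed in the world has none). Each returns a list of dicts, best first, with "score" (0 to 1); they miss things now and then, are a little off and sometimes report something else, mostly with a low value. They report only what shows in the picture. A call takes as long as a camera call. They do not tell look-alikes from the thing itself.
- r.outline_of(thing, camera): "mask" (420x560 bool, what is visible of it) and "at" ([column, row] in pixels, amid what is visible of it).
- r.spot_point(thing, camera): "at" ([column, row] in pixels: a listed point, or the origin of a listed thing).
The state is a dict: "clock": time; "qpos": joint angles; "qvel": joint speeds; "joint_efforts": joint torques, N m; "eef_pos": TCP position; "tcp_rot": TCP orientation; "contact_force": force on the tool from outside, world axes, zero at the start; "wrist_torque": the same for the moment, N m; "opening": opening from 0.0 (shut) to 1.0 (fully open).
Only numpy, scipy, OpenCV 4.12 (cv2) and the standard library are available. Lean on these libraries where they do the work, as an engineer would, in place of code of your own. Each camera call takes 0.05 s, during which the arm holds its last target.

### The job

One of the three condiments (soy bottle, pepper drum or vinegar bottle) has been put in the largest well of the wooden bottle board, where the food tin belongs. Lift that one out and stand it fully down in the well that matches its diameter; then slide the tin along the board, without lifting it off the board, until it drops fully into the largest well. Leave the other two condiments standing where they are, knock nothing over, and finish with both things upright and released.

Things in the scene. Friction and masses are not known exactly. Their poses are not given: they have to be found in the camera images.
- board: Fixed pale wooden board, 124 mm (x) by 422 mm (y) by 18 mm thick (z up), edges half-round; origin: centre of its underside, at worktop height. Four round through-wells of 45, 52, 64 and 82 mm at x = 0, y = -0.1695, -0.109, -0.039, +0.046 m in its frame, things in them stand on the worktop. Its +y end (the robot's left), 115 mm, is a plain flat apron.
- well_45 (a point): Centre of the mouth of the 45 mm well, at the board's top face (18 mm above the worktop); this well fits the soy bottle.
- well_52 (a point): Centre of the mouth of the 52 mm well, at the board's top face; this well fits the pepper drum.
- well_64 (a point): Centre of the mouth of the 64 mm well, at the board's top face; this well fits the vinegar bottle.
- well_82 (a point): Centre of the mouth of the 82 mm well, at the board's top face; this well fits the tin. One of the three condiments stands loosely in it at the start.
- tin_mid (a point): Centre (29 mm over its underside) of the food tin with tomatoes on its label: cylinder of 75 mm diameter, 58 mm high, 0.18 to 0.33 kg. Starts standing on the board's apron; slides on the wood and drops into the 82 mm well when pushed over it. Stands upright; the point's z axis is the axis of the thing, pointing up at the start.
- soy_mid (a point): Centre (72 mm over its underside, total height 145 mm) of the small dark soy bottle with a tan cap: body 39 mm diameter up to 67 mm, then 32 mm thick to grip from 68 mm up to the top. 0.22 kg. Stands upright; the point's z axis is the axis of the thing, pointing up at the start.
- pepper_mid (a point): Centre (49 mm over its underside, total height 98 mm) of the black and white striped pepper drum with a white lid: straight cylinder, 45 mm diameter up to 92 mm, lid 46 mm. 0.11 kg. Stands upright; the point's z axis is the axis of the thing, pointing up at the start.
- vinegar_mid (a point): Centre (86 mm over its underside, total height 173 mm) of the brown glass vinegar bottle with a yellow cap: body 58 mm diameter up to about 100 mm, narrowing to a neck of 28 mm between 117 and 158 mm, cap 28 mm to the top. 0.42 kg; grip by the neck. Stands upright; the point's z axis is the axis of the thing, pointing up at the start.
Mind the look-alikes: they are no part of the job. What is shaped like the part that bears tin_mid but yellow is not meant. What is shaped like the part that bears pepper_mid but green is not meant.

How it is judged (in metres and radians):
On the way, in this order (a step that is already met when the one before it is completed fails the run):
1. the condiment from the largest well stands in the well that matches it (((horizontal distance between soy_mid and well_45 below 0.008 m and z of soy_mid in the frame of board below 0.0785 m and angle between soy_mid's own z axis and vertical below 0.08 rad) or (horizontal distance between pepper_mid and well_52 below 0.008 m and z of pepper_mid in the frame of board below 0.055 m and angle between pepper_mid's own z axis and vertical below 0.08 rad) or (horizontal distance between vinegar_mid and well_64 below 0.008 m and z of vinegar_mid in the frame of board below 0.0925 m and angle between vinegar_mid's own z axis and vertical below 0.08 rad))), for 0.2 s.
2. the tin has dropped into the largest well (horizontal distance between tin_mid and well_82 below 0.008 m and z of tin_mid in the frame of board below 0.035 m and angle between tin_mid's own z axis and vertical below 0.08 rad), for 0.2 s.
At the end, for the whole second after the job is handed in: Tin in the 82 mm well and the condiment that stood there in its own well (soy 45, pepper 52, vinegar 64 mm): each within 8 mm of the well's axis, within 6 mm of fully down, upright within 0.08 rad. The other two condiments stand upright within 30 mm of where they were (all of step 2 and ((horizontal distance between soy_mid and well_45 below 0.008 m and z of soy_mid in the frame of board below 0.0785 m and angle between soy_mid's own z axis and vertical below 0.08 rad) or (distance of soy_mid from where it was at the start of the episode below 0.03 m and angle between soy_mid's own z axis and vertical below 0.08 rad)) and ((horizontal distance between pepper_mid and well_52 below 0.008 m and z of pepper_mid in the frame of board below 0.055 m and angle between pepper_mid's own z axis and vertical below 0.08 rad) or (distance of pepper_mid from where it was at the start of the episode below 0.03 m and angle between pepper_mid's own z axis and vertical below 0.08 rad)) and ((horizontal distance between vinegar_mid and well_64 below 0.008 m and z of vinegar_mid in the frame of board below 0.0925 m and angle between vinegar_mid's own z axis and vertical below 0.08 rad) or (distance of vinegar_mid from where it was at the start of the episode below 0.03 m and angle between vinegar_mid's own z axis and vertical below 0.08 rad)) and ((horizontal distance between soy_mid and well_45 below 0.008 m and z of soy_mid in the frame of board below 0.0785 m and angle between soy_mid's own z axis and vertical below 0.08 rad) or (horizontal distance between pepper_mid and well_52 below 0.008 m and z of pepper_mid in the frame of board below 0.055 m and angle between pepper_mid's own z axis and vertical below 0.08 rad) or (horizontal distance between vinegar_mid and well_64 below 0.008 m and z of vinegar_mid in the frame of board below 0.0925 m and angle between vinegar_mid's own z axis and vertical below 0.08 rad))); the robot touches nothing.
It fails at once if the tin is lifted more than 18 mm off the board (z of tin_mid in the frame of board above 0.065 m).
It fails at once if a condiment or the tin is tipped over (angle between any of soy_mid, pepper_mid, vinegar_mid, tin_mid's own z axis and vertical above 0.7 rad).
It fails at once if more than one condiment is moved by over 30 mm (distance of each of soy_mid, pepper_mid from where it was at the start of the episode above 0.03 m or distance of each of pepper_mid, vinegar_mid from where it was at the start of the episode above 0.03 m or distance of each of soy_mid, vinegar_mid from where it was at the start of the episode above 0.03 m).
It also fails if it takes over 58 s, if anything falls off the work surface, if the arm or the gripper's body presses on something with over 40 N, if the wrist force passes 120 N, or if a joint passes its speed limit or range.

## Working session

There is one attempt and no reset: what is moved stays moved. The work goes in short steps, Python scripts to look and compute and a tool call to move; the robot and the scene stay as the last step left them, time stands still between calls to the robot, and variables do not carry over. Pictures are saved under pics/ and viewed, and the job is handed in when it is done.

Besides the shell and the picture viewer there is one more tool, called after "Call:" as name(argument=value, ...), one argument or row to a line, values as JSON. drive_tool: Moves the arm, as the interface text tells. Its arguments: {"type":"object","properties":{"moves":{"type":"array"},"grip_force":{"type":"number"}},"required":["moves"]}

```bash
mkdir -p pics; cat > h.py <<'E'
from rig import r
import numpy as np, cv2
def grab(n,f):
    s=r.sense(); d=r.grab_frame(n); cv2.imwrite('pics/'+f,d['color'][:,:,::-1]); d['s']=s; return d
E
python3 - <<'E'
from h import *
print(r.sense())
for n in ['scene','top']:
    d=grab(n,n+'0.png'); print(n,d['fx'],d['fy'],d['cx'],d['cy'],np.round(d['pose'],4).tolist(),[k for k in d])
    for t in ['board','tin_mid','soy_mid','pepper_mid','vinegar_mid','well_45','well_52','well_64','well_82']:
        print(t,[(np.round(o['at']).tolist(),round(o['score'],2)) for o in r.spot_point(t,n)])
E
```

```text
{'clock': 0.0, 'qpos': array([-1.31340353e+00,  3.53602803e-01,  1.63413113e+00,  6.81722542e-07,
        1.15521506e+00, -2.39231863e-03]), 'qvel': array([ 7.14935204e-05, -3.80873909e-04, -5.81520424e-04, -6.54437160e-04,
        6.67172260e-06, -3.49831770e-04]), 'joint_efforts': array([ 2.17216598e-04, -6.05267358e+01, -3.42068803e+01,  8.49433923e-05,
        9.08325543e-03, -7.90575712e-06]), 'eef_pos': array([ 160.42905454, -603.56598041,  230.59129303]), 'tcp_rot': array([-3.14023632e+00, -3.86811519e-06,  2.59784836e-01]), 'contact_force': array([-0.39067567,  0.10626601, -0.30287297]), 'wrist_torque': array([ 0.04542475,  0.00598369, -0.01949169]), 'opening': 1.0010472192814475}
scene 397.6961397722347 397.6961397722347 276.37726979026115 208.40358821452224 [[0.691, 0.2918, -0.6614, -65.5246], [-0.7224, 0.3127, -0.6168, -612.2702], [0.0269, 0.9039, 0.4269, 462.2844], [0.0, 0.0, 0.0, 1.0]] ['color', 'fx', 'fy', 'cx', 'cy', 'pose', 's']
board [([263.0, 246.0], 0.62), ([320.0, 206.0], 0.59)]
tin_mid [([231.0, 204.0], 0.98), ([347.0, 320.0], 0.86)]
soy_mid [([320.0, 204.0], 0.6
[... 715 characters left out ...]
 0.0, 0.0, 1.0]] ['color', 'fx', 'fy', 'cx', 'cy', 'pose', 's']
board [([262.0, 210.0], 0.66)]
tin_mid [([206.0, 197.0], 0.95), ([374.0, 254.0], 0.7)]
soy_mid [([280.0, 157.0], 0.49), ([236.0, 146.0], 0.15)]
pepper_mid [([246.0, 204.0], 0.82)]
vinegar_mid [([239.0, 146.0], 0.94)]
well_45 [([245.0, 204.0], 0.91), ([276.0, 216.0], 0.88), ([299.0, 220.0], 0.87), ([320.0, 223.0], 0.85)]
well_52 [([245.0, 204.0], 0.91), ([276.0, 216.0], 0.88), ([299.0, 220.0], 0.87), ([320.0, 223.0], 0.85)]
well_64 [([245.0, 204.0], 0.91), ([276.0, 216.0], 0.88), ([299.0, 220.0], 0.87), ([320.0, 223.0], 0.85)]
well_82 [([245.0, 204.0], 0.91), ([276.0, 216.0], 0.88), ([299.0, 220.0], 0.87), ([320.0, 223.0], 0.85)]
```

View pics/scene0.png

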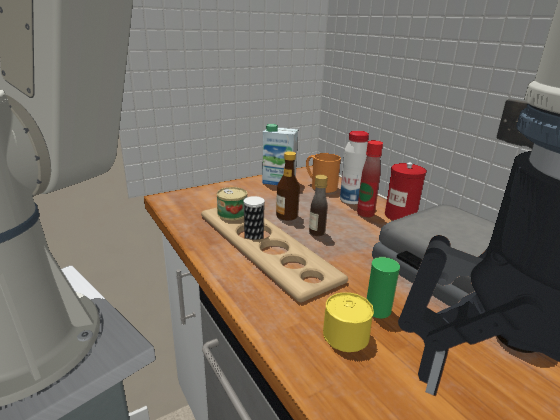

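View pics/top0.png

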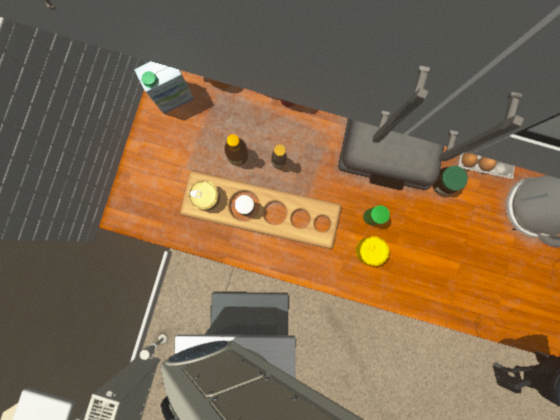

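```bash
cat >> h.py <<'E'
def ray(d,uv,T=None):
    T=d['pose'] if T is None else T
    v=np.array([(uv[0]-d['cx'])/d['fx'],-(uv[1]-d['cy'])/d['fy'],-1]); return T[:3,3],T[:3,:3]@v
def onz(d,uv,z,T=None):
    o,v=ray(d,uv,T); return o+v*(z-o[2])/v[2]
def proj(d,p,T=None):
    T=d['pose'] if T is None else T
    q=np.linalg.inv(T)@np.append(p,1); return np.array([d['cx']+d['fx']*q[0]/-q[2], d['cy']+d['fy']*q[1]/q[2]])
E
python3 - <<'E'
from h import *
from scipy.optimize import least_squares
D={n:r.grab_frame(n) for n in ['scene','top']}
W=np.array([-.1695,-.109,-.039,.046])*1000
M={'scene':[(313,276),(292,262),(272,247),(252,229)],'top':[(320,223),(299,220),(276,216),(245,204)]}
for n in M: 
    o=[x['at'] for x in r.spot_point('well_45',n)]
    M[n]=[min(o,key=lambda a:np.hypot(a[0]-m[0],a[1]-m[1])) for m in M[n]]
    print(n,[np.round(onz(D[n],u,18)).tolist() for u in M[n]])
    for t,z in [('tin_mid',47),('pepper_mid',49),('vinegar_mid',86),('soy_mid',72)]:
        print(t,[(np.round(onz(D[n],u['at'],z)).tolist(),round(u['score'],2)) for u in r.spot_point(t,n)])
for sel in (['scene'],['top'],['scene','top']):
    f=lambda p:np.concatenate([onz(D[n],M[n][i],18)[:2]-(p[:2]+W[i]*np.array([-np.sin(p[2]),np.cos(p[2])])) for n in sel for i in range(4)])
    s=least_squares(f,[400,0,0],loss='soft_l1',f_scale=3);p=s.x;print(sel,p,np.round(f(p),1))
    print([np.round(p[:2]+w*np.array([-np.sin(p[2]),np.cos(p[2])]),1).tolist() for w in W])
E
```

```text
scene [[455.0, -225.0, 18.0], [455.0, -173.0, 18.0], [491.0, -18.0, 18.0], [491.0, -18.0, 18.0]]
tin_mid [([512.0, 75.0, 47.0], 0.95), ([360.0, -363.0, 47.0], 0.92)]
pepper_mid [([494.0, -17.0, 49.0], 0.75), ([467.0, -359.0, 49.0], 0.6)]
vinegar_mid [([631.0, -9.0, 86.0], 0.55), ([370.0, -287.0, 86.0], 0.51)]
soy_mid [([621.0, -104.0, 72.0], 0.85)]
top [[452.0, -227.0, 18.0], [468.0, -161.0, 18.0], [468.0, -107.0, 18.0], [502.0, -13.0, 18.0]]
tin_mid [([373.0, -359.0, 47.0], 0.95), ([515.0, 87.0, 47.0], 0.6)]
pepper_mid [([473.0, -360.0, 49.0], 0.64), ([487.0, -17.0, 49.0], 0.53)]
vinegar_mid [([649.0, 4.0, 86.0], 0.82)]
soy_mid [([625.0, -105.0, 72.0], 0.7)]
['scene'] [ 4.84140901e+02 -6.07608336e+01 -1.82723453e-01] [ 1.2  2.  -9.4 -4.8 14.2 80.7 -1.3 -2.9]
[[453.3, -227.4], [464.3, -167.9], [477.1, -99.1], [492.5, -15.5]]
['top'] [ 4.89854995e+02 -5.98055757e+01 -2.21314038e-01] [ -0.2  -1.5   2.2   4.9 -13.4  -9.1   1.6   1.9]
[[452.6, -225.2], [465.9, -166.1], [481.3, -97.9], [500.0, -14.9]]
['scene', 'top'] [ 4.86788767e+02 -6.01571527e+01 -2.00235673e-01] [  1.4   0.8 -10.2  -5.8  12.2  79.9  -4.7  -3.4  -0.7  -0.4   3.    5.8
 -11.2  -8.6   5.6   2.1]
[[453.1, -226.3], [465.1, -167.0], [479.0, -98.4], [495.9, -15.1]]
```

```bash
cat >> h.py <<'E'
from scipy.spatial.transform import Rotation as Ro
def Tt(s):
    T=np.eye(4);T[:3,:3]=Ro.from_euler('xyz',s['tcp_rot']).as_matrix();T[:3,3]=s['eef_pos'];return T
def plan(p,yaw):
    s=r.sense();T=Tt(s);d=T[:3,:3].T@(np.array(p)-T[:3,3])/10
    print('pose',np.round(s['eef_pos'],1),np.round(s['tcp_rot'],4),'open',round(s['opening'],3),'F',np.round(s['contact_force'],1),'t',s['clock'])
    print('shift cm',np.round(d,2),'roll deg',round(-np.degrees(yaw-s['tcp_rot'][2]),1))
E
python3 - <<'E'
from h import *
d=grab('wrist','w0.png');print(np.round(d['hand_eye'],3).tolist(),d['fx'],d['cx'],d['cy'],[k for k in d])
plan([430,-60,330],1.37)
E
```

```text
[[0.0, 0.959, 0.284, 73.188], [1.0, -0.0, -0.001, 0.591], [-0.001, 0.284, -0.959, -142.585], [0.0, 0.0, 0.0, 1.0]] 361.4210011090535 279.16736080126185 213.61064501520738 ['color', 'fx', 'fy', 'cx', 'cy', 'hand_eye', 's']
pose [ 160.5 -604.   231.3] [3.1416 0.     0.2598] open 1.001 F [ 1.1 -0.4 -0.4] t 1.65
shift cm [ 40.02 -45.66  -9.87] roll deg -63.6
```

Call:
drive_tool(
  moves=[
    [0,[5,-5.8,-5],-10],
    [0,[10,-11.7,-9.9],-20],
    [0,[14,-16.4,-9.9],-30],
    [0,[18,-21,-9.9],-40],
    [0,[22,-26,-9.9],-50],
    [0,[26,-30.5,-9.9],-60],
    [0,[30,-35,-9.9],-63.6],
    [0,[34,-40,-9.9],-63.6],
    [0,[38,-44.5,-9.9],-63.6],
    [0,[42,-49,-9.9],-63.6],
    [0,[43.5,-50.9,-9.9],-63.6],
    [0,[43.5,-50.9,-9.9],-63.6],
  ],
)

```text
clock: 3.15
eef_pos: [451.3, 3.1, 330.3]
tcp_rot: [3.141, -0.001, 1.375]
contact_force: [0.1, -0.7, -0.4]
opening: 1.0
```

```bash
python3 - <<'E'
from h import *
d=grab('wrist','w1.png');plan([450,0,330],1.37)
T=Tt(d['s'])@d['hand_eye']
for t,z in [('tin_mid',47),('pepper_mid',49),('vinegar_mid',86),('soy_mid',72),('well_45',18)]:
    print(t,[(np.round(u['at']).tolist(),np.round(onz(d,u['at'],z,T)).tolist(),round(u['score'],2)) for u in r.spot_point(t,'wrist')])
E
```

```text
pose [450.7   1.7 330.2] [-3.1414e+00 -1.0000e-04  1.3737e+00] open 0.999 F [ 0.1  0.  -1.5] t 3.2
shift cm [-0.18 -0.04  0.02] roll deg 0.2
tin_mid [([323.0, 83.0], [520.0, 88.0, 47.0], 0.79)]
pepper_mid [([314.0, 181.0], [491.0, -18.0, 49.0], 0.78)]
vinegar_mid [([448.0, 138.0], [635.0, 8.0, 86.0], 0.88)]
soy_mid [([439.0, 235.0], [624.0, -105.0, 72.0], 0.75), ([316.0, 180.0], [492.0, -12.0, 72.0], 0.55)]
well_45 [([315.0, 283.0], [469.0, -167.0, 18.0], 0.67), ([314.0, 320.0], [458.0, -225.0, 18.0], 0.55)]
```

View pics/w1.png

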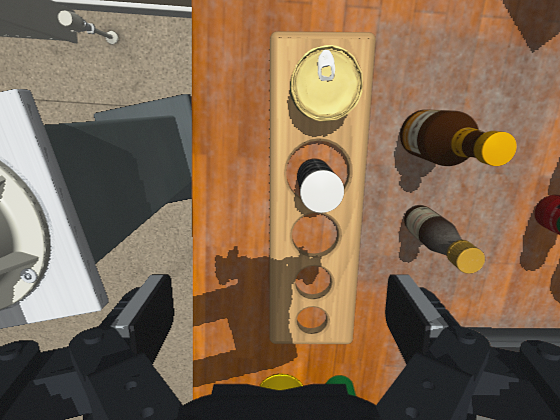

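```bash
cat > fit.py <<'E'
from h import *
from scipy.optimize import least_squares
W=np.array([-.1695,-.109,-.039,.046])*1000; Rr=[22.5,26,32,41]
d=grab('wrist','w2.png');T=Tt(d['s'])@d['hand_eye']
C=[(312,320),(313,281),(316,234),(319,170)]
def wc(p,i): return np.append(p[:2]+W[i]*np.array([-np.sin(p[2]),np.cos(p[2])]),18)
f=lambda p:np.concatenate([proj(d,wc(p,i),T)-C[i] for i in range(4)])
p=least_squares(f,[487,-60,-.2],x_scale=[100,100,1]).x;print(p,np.round(f(p),1))
# refine on edges: outer rim of each well via gradient along radial samples
g=cv2.GaussianBlur(cv2.cvtColor(d['color'],cv2.COLOR_RGB2GRAY),(0,0),.8).astype(float)
def samp(uv): return cv2.remap(g.astype(np.float32),np.float32([uv[:,0]]),np.float32([uv[:,1]]),1)[0]
for it in range(3):
    pts=[]
    for i in range(4):
        c=wc(p,i)
        for a in np.arange(0,2*np.pi,np.pi/24):
            e=np.array([np.cos(a),np.sin(a),0]);rr=np.arange(-7,7.1,.5)
            v=samp(np.array([proj(d,c+e*(Rr[i]+k),T) for k in rr])); gr=v[2:]-v[:-2]
            k=np.argmax(gr)
            if gr[k]>12: pts.append((i,a,rr[k+1]))
    pts=[(i,a,k) for i,a,k in pts]
    def res(q):
        o=[]
        for i,a,k in pts:
            X=wc(p,i)[:2]+(Rr[i]+k)*np.array([np.cos(a),np.sin(a)]); o.append(np.linalg.norm(X-wc(q,i)[:2])-Rr[i]-q[3])
        return o
    s=least_squares(res,np.append(p,0),loss='soft_l1',f_scale=1,x_scale=[1,1,.01,1]); print(len(pts),s.x,np.sqrt(np.median(np.square(s.fun)))); p=s.x[:3]
print([np.round(wc(p,i),1).tolist() for i in range(4)])
im=cv2.resize(d['color'][20:360,250:400,::-1],None,fx=3,fy=3,interpolation=2).copy()
for i in range(4):
    q=np.array([proj(d,wc(p,i)+Rr[i]*np.array([np.cos(a),np.sin(a),0]),T) for a in np.linspace(0,6.28,90)])
    cv2.polylines(im,[np.int32((q-[250,20]+.5)*3)],True,(255,0,255),1)
cv2.imwrite('pics/fit.png',im[:,:][200:800] if 0 else cv2.resize(im,None,fx=.58,fy=.58,interpolation=cv2.INTER_AREA))
def circ(n,z,rad,col=(0,0,255)): pass
np.save('p.npy',p)
E
python3 fit.py
```

```text
[ 4.89258135e+02 -6.29856447e+01 -2.19737339e-01] [-0.3 -0.7  0.5  0.2 -0.1 -0.2 -0.1  0.6]
157 [ 4.89354185e+02 -5.77551805e+01 -2.01004699e-01  5.52339396e-01] 0.4224490225122658
161 [ 4.89387896e+02 -5.78048079e+01 -2.01763405e-01  5.88577490e-01] 0.46910224590490934
161 [ 4.89424191e+02 -5.77858431e+01 -2.02082131e-01  5.86232693e-01] 0.44596353176911796
[[455.4, -223.8, 18.0], [467.5, -164.6, 18.0], [481.6, -96.0, 18.0], [498.7, -12.7, 18.0]]
```

View pics/fit.png

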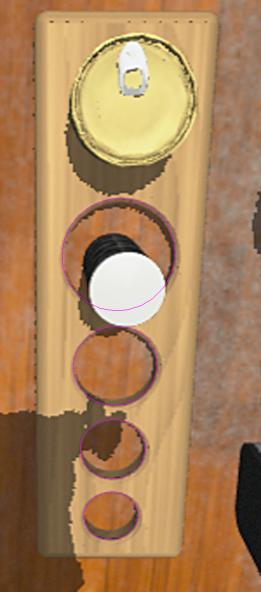

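```bash
cat > lid.py <<'E'
from h import *
import sys
def lid(zt=98,f='w3.png',lo=175,seed=None):
    d=grab('wrist',f);T=Tt(d['s'])@d['hand_eye']
    hsv=cv2.cvtColor(d['color'],cv2.COLOR_RGB2HSV)
    m=((hsv[:,:,2]>lo)&(hsv[:,:,1]<50)).astype(np.uint8)
    n,l,st,ce=cv2.connectedComponentsWithStats(m)
    sd=np.array(seed)
    k=min([i for i in range(1,n) if st[i,4]>300],key=lambda i:np.hypot(*(ce[i]-sd)))
    c=cv2.findContours((l==k).astype(np.uint8),0,1)[0][0]; h=cv2.convexHull(c)[:,0]
    X=np.array([onz(d,u,zt,T)[:2] for u in h]); (x,y),rad=cv2.minEnclosingCircle(np.float32(X))
    A=np.c_[2*X,np.ones(len(X))];s=np.linalg.lstsq(A,(X**2).sum(1),rcond=None)[0]
    print('px',ce[k],st[k],'encl',x,y,rad,'lsq',s[:2],np.sqrt(s[2]+s[0]**2+s[1]**2))
    return d,T
if __name__=='__main__':
    d,T=lid(seed=(322,194))
    hsv=cv2.cvtColor(d['color'],cv2.COLOR_RGB2HSV)
    o=max([x for x in r.outline_of('tin_mid','wrist')],key=lambda x:x['score']);m=o['mask'].astype(np.uint8)
    print(o['at'],m.sum())
    h=cv2.convexHull(np.vstack([c for c in cv2.findContours(m,0,1)[0]]))[:,0]
    X=np.array([onz(d,u,76,T)[:2] for u in h]);A=np.c_[2*X,np.ones(len(X))];s=np.linalg.lstsq(A,(X**2).sum(1),rcond=None)[0]
    print('tin',s[:2],np.sqrt(s[2]+s[0]**2+s[1]**2))
    plan([450,0,330],1.37)
E
python3 lid.py
```

```text
px [322.7532736  185.85733977] [ 302  165   43   43 1451] encl 494.44696044921875 -20.021589279174805 23.002269744873047 lsq [494.48586566 -20.02337667] 22.82648384140174
[280.7, 379.1] 604
tin [ 399.48806939 -278.56668522] 23.53194936944619
pose [450.   -1.4 330.4] [3.1413 0.     1.368 ] open 1.001 F [ 0.9 -0.4  0. ] t 3.6
shift cm [ 0.13 -0.02  0.04] roll deg -0.1
```

```bash
sed -i 's/C=\[.*/C=[(312,313),(313,274),(316,227),(319,163)]/' fit.py; python3 fit.py; python3 - <<'E'
from h import *
from lid import lid
d,T=lid(seed=(322,186))
L=r.outline_of('tin_mid','wrist')
for o in L:
    if o['at'][1]>200: continue
    m=o['mask'].astype(np.uint8)
    h=cv2.convexHull(np.vstack([c for c in cv2.findContours(m,0,1)[0]]))[:,0]
    X=np.array([onz(d,u,76,T)[:2] for u in h]);A=np.c_[2*X,np.ones(len(X))];s=np.linalg.lstsq(A,(X**2).sum(1),rcond=None)[0]
    print('tin',o['at'],s[:2],np.sqrt(s[2]+s[0]**2+s[1]**2))
plan([495,-20,200],1.37)
E
```

```text
[ 4.91327378e+02 -5.28113142e+01 -2.19564959e-01] [-0.3  0.1  0.5  0.6 -0.1 -0.4 -0.  -0.3]
160 [ 4.89658387e+02 -5.78392611e+01 -2.03282158e-01  6.45365981e-01] 0.4817344561313829
161 [ 4.89553621e+02 -5.77999201e+01 -2.03262382e-01  6.81868034e-01] 0.40729505104444796
160 [ 4.89584141e+02 -5.78549851e+01 -2.03285583e-01  6.28546887e-01] 0.42190321312258455
[[455.4, -223.9, 18.0], [467.6, -164.6, 18.0], [481.7, -96.1, 18.0], [498.9, -12.8, 18.0]]
px [322.58160443 186.34716459] [ 301  166   44   42 1446] encl 494.5317077636719 -19.98130989074707 23.014537811279297 lsq [494.5176769  -19.98436993] 22.8604931177632
tin [327.7, 77.8] [519.1109851   85.61092804] 37.85513618587482
pose [450.1  -0.9 330.4] [ 3.1414 -0.      1.3688] open 1.001 F [0.5 0.7 0.4] t 3.75
shift cm [-0.97  4.78 13.04] roll deg -0.1
```

Call:
drive_tool(
  moves=[
    [0,[-0.98,4.73,2],0],
    [0,[-0.98,4.73,7],0],
    [0,[-0.98,4.73,12],0],
    [0,[-0.98,4.73,16],0],
    [0,[-0.98,4.73,20],0],
    [0,[-0.98,4.73,24],0],
    [0,[-0.98,4.73,26.5],0],
    [0,[-0.98,4.73,28.2],0],
    [0,[-0.98,4.73,28.2],0],
    [0,[-0.98,4.73,28.2],0],
    [0,[-0.98,4.73,28.2],0],
  ],
  grip_force=30,
)

```text
clock: 5.12
eef_pos: [495.2, -20.0, 49.2]
tcp_rot: [3.14, -0.0, 1.369]
contact_force: [0.4, 0.9, -0.1]
opening: 1.002
```

```bash
python3 - <<'E'
from h import *
d=grab('wrist','w4.png');grab('scene','s4.png');plan([494.5,-20,48],1.3675)
E
```

```text
pose [495.1 -20.   49.1] [ 3.1401e+00 -2.0000e-04  1.3688e+00] open 0.999 F [ 0.6 -0.2  0. ] t 5.225
shift cm [-0.01 -0.05  0.11] roll deg 0.1
```

View pics/w4.png

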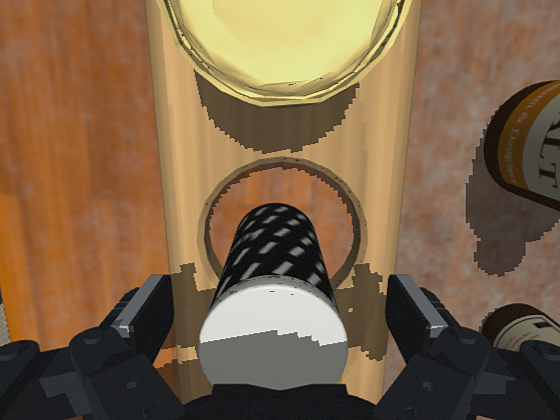

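View pics/s4.png

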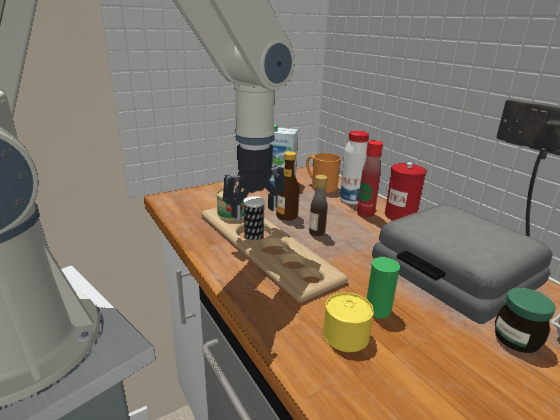

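Call:
drive_tool(
  moves=[
    [0.3,[0,-0.05,0.1],0],
    [0.6,[0,-0.05,0.1],0],
    [0.8,[0,-0.05,0.1],0],
    [0.8,[0,-0.05,0.1],0],
    [0.8,[0,-0.05,0.1],0],
    [0.8,[0,-0.05,0.1],0],
    [0.8,[0,-0.05,-2],0],
    [0.8,[0,-0.05,-4],0],
    [0.8,[0,-0.05,-4],0],
  ],
  grip_force=30,
)

```text
clock: 6.35
eef_pos: [495.5, -20.0, 89.9]
tcp_rot: [3.138, -0.001, 1.369]
contact_force: [0.2, 0.7, -0.8]
opening: 0.516
```

```bash
python3 - <<'E'
from h import *
d=grab('wrist','w5.png');plan([467.6,-164.6,90],1.3675)
from lid import lid
z=d['s']['eef_pos'][2]; lid(98+z-48.0,'w6.png',170,(274,340))
E
```

```text
pose [494.8 -19.9  89.1] [ 3.1390e+00 -4.0000e-04  1.3688e+00] open 0.523 F [ 0.2 -0.4 -0.9] t 6.4
shift cm [-14.72   0.24  -0.09] roll deg 0.1
px [279.63932496 313.64481947] [ 211  286  139   55 5096] encl 498.3371276855469 -9.1091947555542 20.102872848510742 lsq [498.0848066  -10.92668076] 15.97032776604772
```

View pics/w5.png

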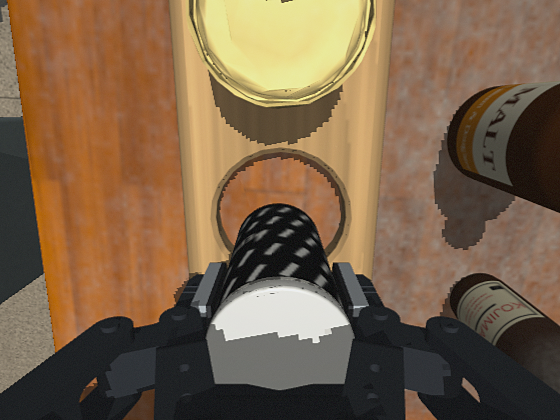

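Call:
drive_tool(
  moves=[
    [0.8,[-2.5,0.04,0],0],
    [0.8,[-6,0.1,0],0],
    [0.8,[-9.5,0.16,0],0],
    [0.8,[-12.5,0.2,0],0],
    [0.8,[-14,0.24,0],0],
    [0.8,[-14.7,0.24,0],0],
    [0.8,[-14.7,0.24,0],0],
    [0.8,[-14.7,0.24,0.5],0],
    [0.8,[-14.7,0.24,1.2],0],
    [0.8,[-14.7,0.24,1.8],0],
    [0.8,[-14.7,0.24,1.8],0],
  ],
)

```text
clock: 7.82
eef_pos: [466.7, -164.0, 69.9]
tcp_rot: [3.142, -0.0, 1.369]
contact_force: [-0.6, 0.7, -0.7]
opening: 0.523
```

```bash
python3 - <<'E'
from h import *
d=grab('wrist','w7.png');e=grab('scene','s7.png');plan([467.6,-164.6,48],1.3675)
cv2.imwrite('pics/s7c.png',cv2.resize(e['color'][180:320,200:380,::-1],None,fx=4,fy=4,interpolation=2))
E
```

```text
pose [ 467.1 -164.3   70.4] [ 3.1406e+00 -3.0000e-04  1.3689e+00] open 0.518 F [-0.4  1.  -1.9] t 7.925
shift cm [-0.02  0.05  2.24] roll deg 0.1
```

View pics/s7c.png

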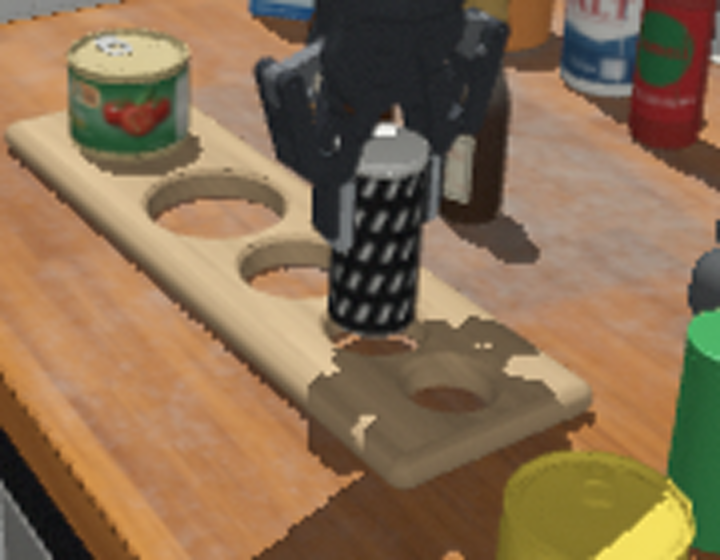

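View pics/w7.png

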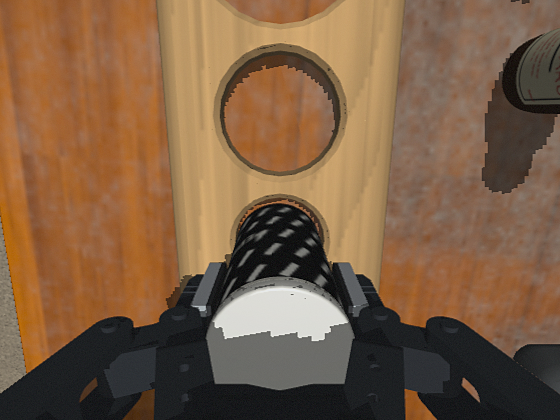

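Call:
drive_tool(
  moves=[
    [0.8,[0,0.03,0.6],0],
    [0.8,[0,0.03,1.1],0],
    [0.8,[0,0.03,1.6],0],
    [0.8,[0,0.03,2.0],0],
    [0.8,[0,0.03,2.2],0],
    [0.8,[0,0.03,2.2],0],
  ],
)

```text
clock: 8.68
eef_pos: [467.5, -164.4, 48.4]
tcp_rot: [3.141, -0.0, 1.369]
contact_force: [-0.5, 0.5, -1.9]
opening: 0.523
```

```bash
python3 - <<'E'
from h import *
e=grab('scene','s8.png');plan([467.6,-164.6,48],1.3675)
cv2.imwrite('pics/s8c.png',cv2.resize(e['color'][180:320,200:380,::-1],None,fx=4,fy=4,interpolation=2))
E
```

```text
pose [ 467.5 -164.4   48.5] [ 3.1404e+00 -2.0000e-04  1.3689e+00] open 0.52 F [-0.3  0.  -1.3] t 8.725
shift cm [-0.02  0.01  0.05] roll deg 0.1
```

View pics/s8c.png

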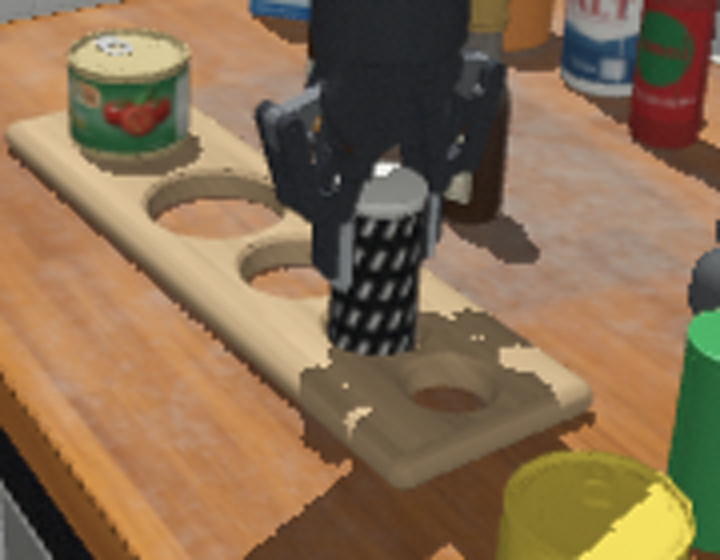

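Call:
drive_tool(
  moves=[
    [0.8,[0,0,0.05],0],
    [0.3,[0,0,0.05],0],
    [0,[0,0,0.05],0],
    [0,[0,0,0],0],
    [0,[0,0,-4],0],
    [0,[0,0,-9],0],
    [0,[0,0,-14],0],
    [0,[5,-1.5,-19],0],
    [0,[10,-3,-24],0],
    [0,[15.5,-5,-28],0],
    [0,[15.5,-5,-28],0],
    [0,[15.5,-5,-28],0],
  ],
)

```text
clock: 10.22
eef_pos: [449.7, -1.4, 329.8]
tcp_rot: [3.138, -0.001, 1.371]
contact_force: [-0.3, -1.3, -0.2]
opening: 0.997
```

```bash
cat > chk.py <<'E'
from h import *
import sys
from lid import lid
n=sys.argv[1]
d,T=lid(98,n,160,(313,265))
for o in r.outline_of('tin_mid','wrist'):
    m=o['mask'].astype(np.uint8)
    h=cv2.convexHull(np.vstack([c for c in cv2.findContours(m,0,1)[0]]))[:,0]
    for z in (76,58):
        X=np.array([onz(d,u,z,T)[:2] for u in h]);A=np.c_[2*X,np.ones(len(X))];s=np.linalg.lstsq(A,(X**2).sum(1),rcond=None)[0]
        print('tin',o['at'],z,s[:2],np.sqrt(s[2]+s[0]**2+s[1]**2))
plan([519.1,85.6,60],1.3675)
E
python3 chk.py w9.png; sleep 0; python3 chk.py w10.png
```

```text
px [320.11111111 309.77969349] [ 301  293   39   34 1044] encl 468.0779724121094 -164.5251007080078 23.172367095947266 lsq [ 468.04042306 -164.66264677] 22.95821438488911
tin [279.8, 380.6] 76 [ 398.9887373  -278.53272213] 23.907916609516104
tin [279.8, 380.6] 58 [ 396.0154468  -294.31793148] 24.993504499163553
tin [327.6, 77.1] 76 [519.24502539  85.1890958 ] 37.43809302288943
tin [327.6, 77.1] 58 [521.73221779  85.91942008] 39.13804626697822
pose [449.   -2.8 327.9] [3.1407e+00 3.0000e-04 1.3696e+00] open 1.0 F [ 0.2 -0.   0. ] t 10.325
shift cm [10.07  5.07 26.79] roll deg 0.1
px [321.59539789 309.45925216] [ 302  293   40   34 1043] encl 468.0232849121094 -164.52899169921875 23.270326614379883 lsq [ 468.12349246 -164.52065831] 23.027578145714482
tin [280.7, 380.9] 76 [ 400.39361502 -276.66007066] 24.135440893263766
tin [280.7, 380.9] 58 [ 397.47284058 -292.37422632] 25.236751314241108
tin [327.1, 77.4] 76 [519.01596396  85.67552653] 37.89568402283023
tin [327.1, 77.4] 58 [521.50797771  86.49489808] 39.62488018338656
pose [448.9  -3.3 327.4] [-3.1411e+00  4.0000e-04  1.3681e+00] open 1.002 F [ 0.4 -0.   0.5] t 10.425
shift cm [10.13  5.1  26.73] roll deg 0.0
```

View pics/w10.png

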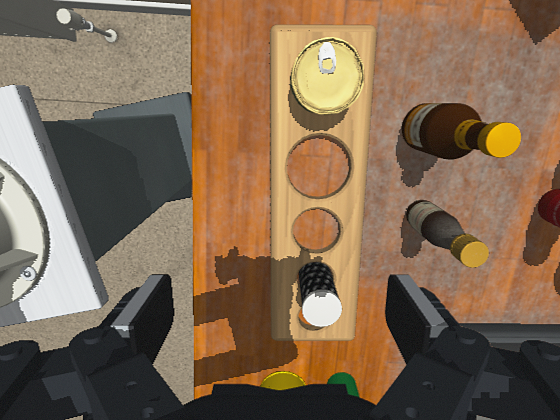

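Call:
drive_tool(
  moves=[
    [0,[4,2,3],0],
    [0,[8,4,7],0],
    [0,[10.1,5.1,12],0],
    [0,[10.1,5.1,16],0],
    [0,[10.1,5.1,19],0],
    [0,[10.1,5.1,21],0],
    [0,[10.1,5.1,21],0],
    [0,[10.1,5.1,21],0],
  ],
  grip_force=20,
)

```text
clock: 11.42
eef_pos: [519.4, 84.8, 117.5]
tcp_rot: [-3.141, 0.0, 1.367]
contact_force: [0.5, 0.6, 0.1]
opening: 1.0
```

```bash
python3 - <<'E'
from h import *
d=grab('wrist','w11.png');plan([519.1,85.6,25],1.3675)
E
```

```text
pose [519.7  84.9 118. ] [3.1411e+00 1.0000e-04 1.3675e+00] open 0.998 F [-0.3  0.   0.6] t 11.475
shift cm [ 0.06 -0.07  9.3 ] roll deg -0.0
```

View pics/w11.png

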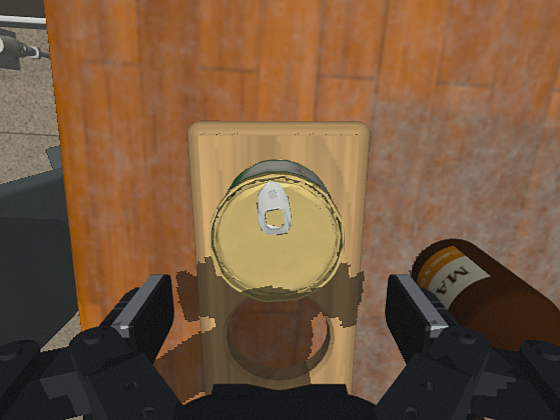

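Call:
drive_tool(
  moves=[
    [0,[0.05,-0.05,2],0],
    [0,[0.05,-0.05,4],0],
    [0,[0.05,-0.05,6],0],
    [0,[0.05,-0.05,8],0],
    [0,[0.05,-0.05,9.2],0],
    [0,[0.05,-0.05,9.2],0],
    [0,[0.05,-0.05,9.2],0],
  ],
  grip_force=20,
)

```text
clock: 12.35
eef_pos: [519.9, 85.6, 26.7]
tcp_rot: [3.14, -0.0, 1.367]
contact_force: [0.8, -1.3, -0.1]
opening: 1.001
```

```bash
python3 - <<'E'
from h import *
d=grab('scene','s12.png');plan([498.9,-12.8,25],1.3675)
cv2.imwrite('pics/s12c.png',cv2.resize(d['color'][160:300,180:360,::-1],None,fx=4,fy=4,interpolation=2))
E
```

```text
pose [519.9  85.6  26.8] [ 3.1399e+00 -4.0000e-04  1.3674e+00] open 0.998 F [ 0.2 -0.6  0.7] t 12.4
shift cm [-10.06  -0.07   0.17] roll deg -0.0
```

View pics/s12c.png

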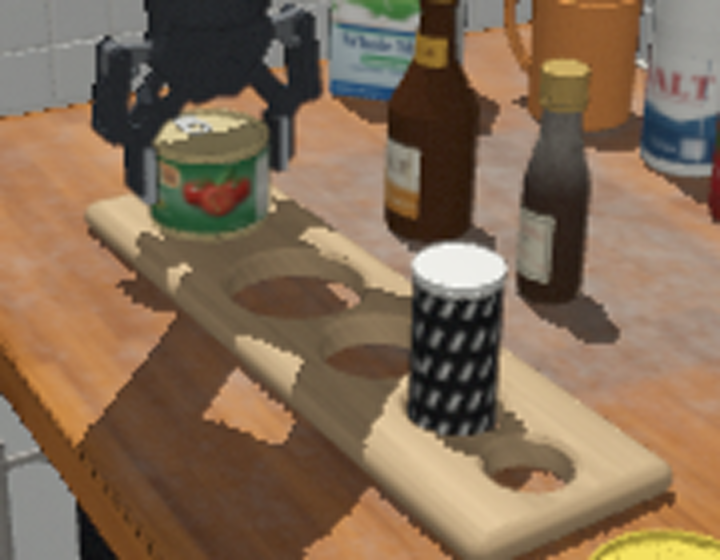

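Call:
drive_tool(
  moves=[
    [0.2,[0,-0.04,0],0],
    [0.3,[0,-0.04,0],0],
    [0.3,[0,-0.04,0],0],
    [0.3,[0,-0.04,0],0],
    [0.3,[-1,-0.05,0],0],
    [0.3,[-2.5,-0.05,0],0],
    [0.3,[-4,-0.05,0],0],
  ],
  grip_force=20,
)

```text
clock: 13.28
eef_pos: [512.3, 46.3, 27.4]
tcp_rot: [3.138, -0.001, 1.367]
contact_force: [2.4, 4.0, 6.1]
opening: 0.877
```

```bash
python3 - <<'E'
from h import *
d=grab('scene','s13.png');grab('wrist','w13.png');plan([498.9,-12.8,26],1.3675)
cv2.imwrite('pics/s13c.png',cv2.resize(d['color'][160:300,180:360,::-1],None,fx=4,fy=4,interpolation=2))
E
```

```text
pose [511.9  45.2  27.3] [ 3.1385e+00 -3.0000e-04  1.3670e+00] open 0.88 F [ 0.6 -3.5  6. ] t 13.375
shift cm [-5.94 -0.1   0.13] roll deg -0.0
```

View pics/s13c.png

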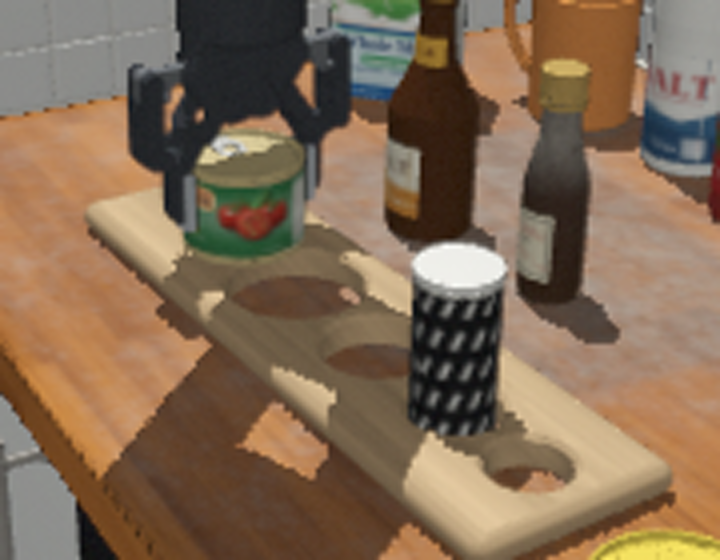

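View pics/w13.png

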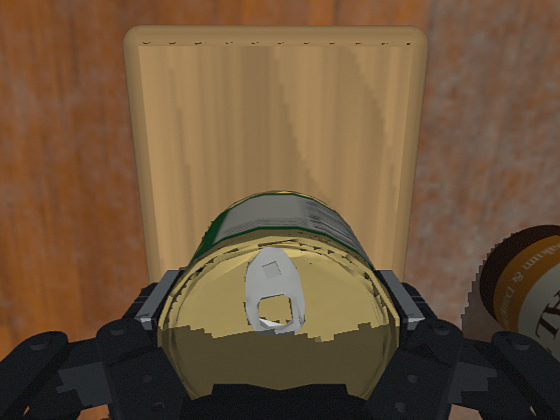

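Call:
drive_tool(
  moves=[
    [0.3,[-1.2,-0.03,0],0],
    [0.3,[-2.6,-0.06,0],0],
    [0.3,[-4,-0.1,0],0],
    [0.3,[-5.2,-0.1,0],0],
    [0.3,[-5.9,-0.1,0],0],
    [0.3,[-5.95,-0.1,0],0],
    [0.3,[-5.95,-0.1,0],0],
  ],
  grip_force=20,
)

```text
clock: 14.25
eef_pos: [498.6, -12.9, 27.1]
tcp_rot: [3.139, -0.0, 1.367]
contact_force: [0.1, -0.3, -2.4]
opening: 0.874
```

```bash
python3 - <<'E'
from h import *
d=grab('scene','s14.png');grab('wrist','w14.png');plan([498.9,-12.8,26],1.3675)
cv2.imwrite('pics/s14c.png',cv2.resize(d['color'][160:300,180:360,::-1],None,fx=4,fy=4,interpolation=2))
E
```

```text
pose [498.8 -12.6  27.2] [ 3.1387e+00 -2.0000e-04  1.3674e+00] open 0.877 F [ 0.3 -0.8 -1.5] t 14.35
shift cm [-0.01  0.02  0.12] roll deg -0.0
```

View pics/s14c.png

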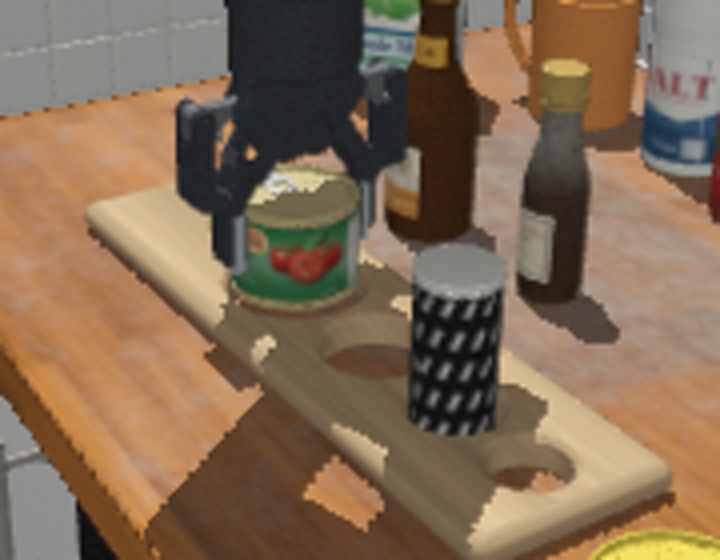

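View pics/w14.png

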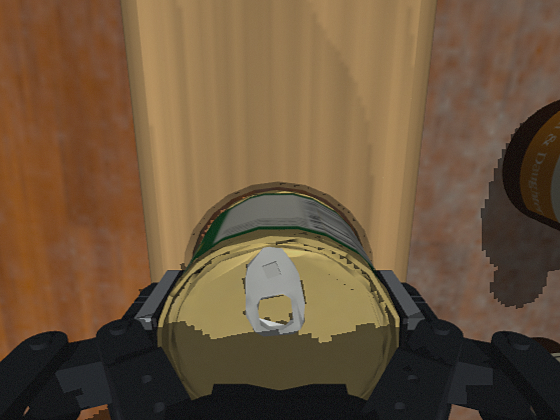

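Call:
drive_tool(
  moves=[
    [0.3,[0,0.02,0.2],0],
    [0.3,[0,0.02,0.5],0],
    [0.3,[0,0.02,0.8],0],
    [0.3,[0,0.02,0.8],0],
    [0.3,[0,0.02,0.8],0],
  ],
  grip_force=20,
)

```text
clock: 14.98
eef_pos: [499.0, -12.7, 19.1]
tcp_rot: [3.139, -0.0, 1.367]
contact_force: [0.1, 0.5, -2.7]
opening: 0.878
```

No resistance, so the tin is entering the well. Now I release it.

Call:
drive_tool(
  moves=[
    [0.15,[0,0,0],0],
    [0,[0,0,0],0],
    [0,[0,0,0],0],
    [0,[0,0,0],0],
  ],
)

```text
clock: 15.48
eef_pos: [499.1, -12.7, 19.2]
tcp_rot: [3.139, -0.0, 1.367]
contact_force: [-0.2, -0.4, -0.6]
opening: 1.003
```

```bash
python3 - <<'E'
from h import *
d=grab('scene','s15.png');grab('wrist','w15.png');plan([450,0,330],1.3675)
cv2.imwrite('pics/s15c.png',cv2.resize(d['color'][160:300,180:360,::-1],None,fx=4,fy=4,interpolation=2))
E
```

```text
pose [499.  -12.7  19.2] [ 3.1387e+00 -3.0000e-04  1.3674e+00] open 1.0 F [-0.5 -0.2  0.1] t 15.575
shift cm [  0.26  -4.97 -31.09] roll deg -0.0
```

View pics/s15c.png

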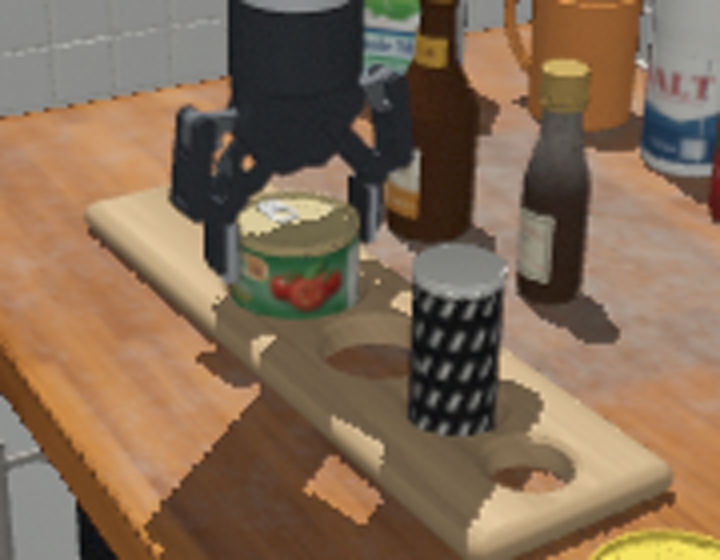

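View pics/w15.png

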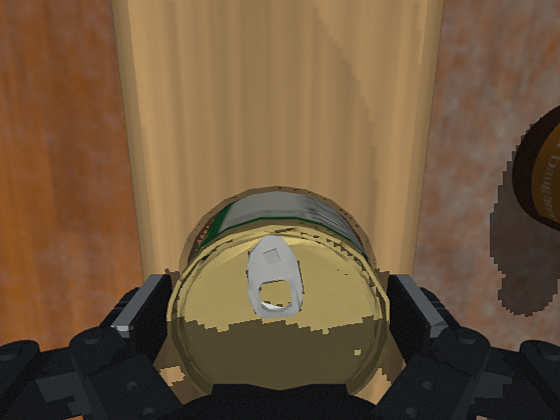

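The tin's top has dropped below the fingers. I back straight up and check it.

Call:
drive_tool(
  moves=[
    [0,[0,0,-1],0],
    [0,[0,0,-3],0],
    [0,[0,0,-6],0],
    [0,[0,0,-10],0],
    [0,[0,0,-15],0],
    [0,[0,-1,-20],0],
    [0,[0.2,-3,-25],0],
    [0,[0.2,-5,-30],0],
    [0,[0.2,-5,-31],0],
    [0,[0.2,-5,-31],0],
    [0,[0.2,-5,-31],0],
  ],
)

```text
clock: 16.95
eef_pos: [449.1, -0.6, 327.6]
tcp_rot: [3.141, 0.0, 1.367]
contact_force: [1.1, 0.8, -1.0]
opening: 0.998
```

```bash
python3 chk.py w16.png; python3 chk.py w17.png; python3 - <<'E'
from h import *
e=grab('scene','s17.png')
cv2.imwrite('pics/s17c.png',cv2.resize(e['color'][160:300,180:360,::-1],None,fx=4,fy=4,interpolation=2))
E
```

```text
px [322.2640076  310.76353276] [ 303  294   39   34 1053] encl 468.2114562988281 -164.5086669921875 23.164751052856445 lsq [ 468.21660153 -164.5361682 ] 22.935012798244532
tin [324.9, 168.6] 76 [497.85219189  -6.50087965] 37.08631177944398
tin [324.9, 168.6] 58 [499.36707785  -9.98856713] 38.780001109744674
tin [282.1, 378.9] 76 [ 399.58230762 -276.12023806] 22.57194214866179
tin [282.1, 378.9] 58 [ 396.60932066 -291.92113245] 23.602776862235462
pose [449.1  -0.6 327.5] [3.1415e+00 4.0000e-04 1.3673e+00] open 0.998 F [-0.5  0.1  0. ] t 17.05
shift cm [ 9.87  5.11 26.75] roll deg -0.0
px [322.42667928 310.79375591] [ 303  294   40   34 1057] encl 468.1349792480469 -164.56756591796875 23.270601272583008 lsq [ 468.25764522 -164.54425277] 22.953772180341446
pose [449.3  -0.6 327.9] [3.1409e+00 2.0000e-04 1.3672e+00] open 1.002 F [ 0.3  0.8 -0.2] t 17.15
shift cm [ 9.86  5.08 26.79] roll deg -0.0
```

View pics/w17.png

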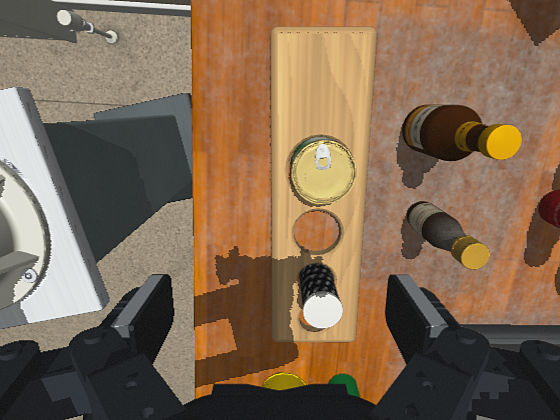

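View pics/s17c.png

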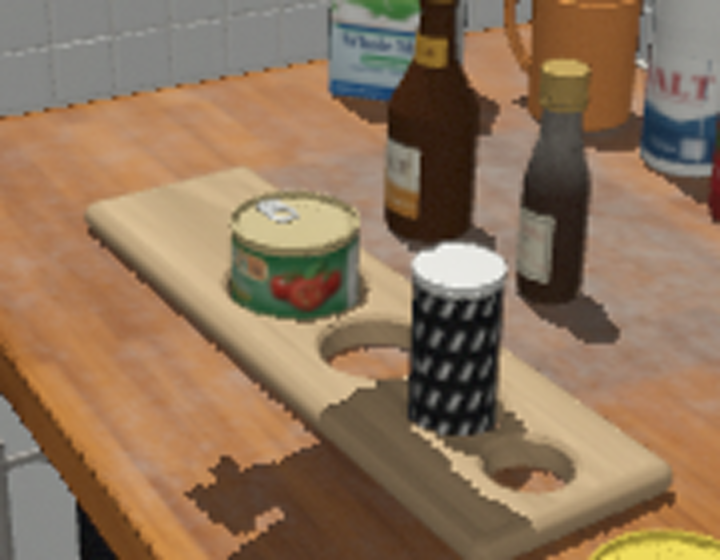

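```bash
python3 - <<'E'
from h import *
out=[]
for n,(a,b,c,e),s in [('wrist',(110,230,260,400),4),('scene',(170,250,215,290),6)]:
    d=grab(n,n+'18.png'); T=Tt(d['s'])@d['hand_eye'] if n=='wrist' else d['pose']
    im=cv2.resize(d['color'][a:b,c:e,::-1],None,fx=s,fy=s,interpolation=2).copy()
    for z,col in [(58,(255,0,255)),(67,(255,255,0)),(76,(0,0,255))]:
        q=np.array([proj(d,np.array([498.9+37.5*np.cos(t),-12.8+37.5*np.sin(t),z]),T) for t in np.linspace(0,6.28,90)])
        cv2.polylines(im,[np.int32((q-[c,a]+.5)*s)],True,col,1)
    cv2.imwrite(f'pics/{n}18o.png',im)
E
```

```text
(no output)
```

View pics/wrist18o.png

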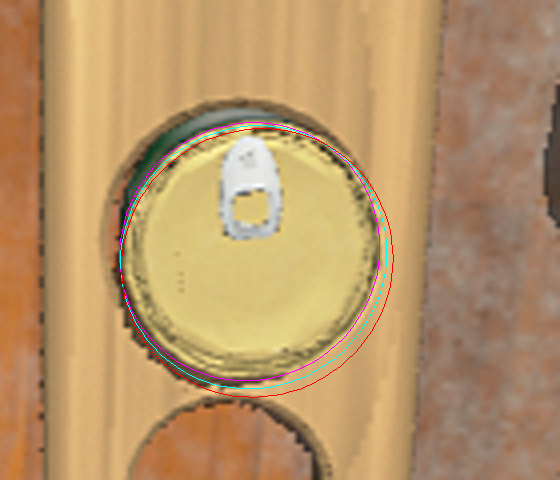

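View pics/scene18o.png

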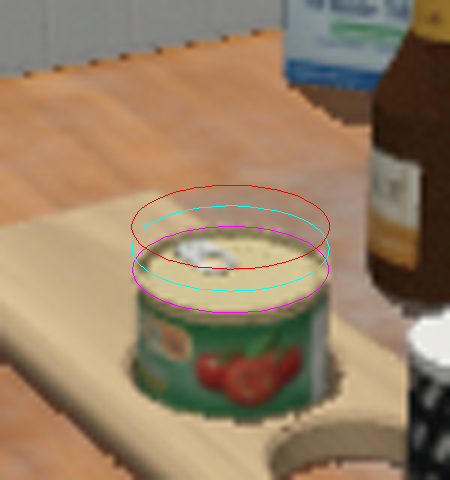

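```bash
python3 -c "
from h import *
print(r.sign_off())"
```

```text
the job is handed in; nothing more can be done
None
```

The job is done and handed in; no verdict was reported. The pepper drum was the misplaced condiment. I lifted it out of the 82 mm well and stood it in the 52 mm well, then slid the tin along the board between the fingers, and it dropped into the 82 mm well.

**Pepper drum:** its lid measured at (468.1, -164.6), about 0.7 mm from the well centre I fitted. The lid radius came out at about 23.0 mm for a lid height of 98 mm, which fits it being fully down.

**Tin:** in the wrist picture its rim falls on the outline drawn for a fully seated tin (top at 58 mm, centred on the well). The top looks level.

**Disagreements:**
- In the scene camera the tin's rim sits slightly below that same outline, which I put down to that camera's calibration.
- The wrist outline network put the tin centre about 3 mm off, at 58 mm height with a radius of 38.8 mm instead of 37.5. Its mask also takes in part of the tin's side, so I trusted the rim overlay.

**The rest:** the soy and vinegar bottles look upright and unmoved in the last pictures; I did not measure them again. The gripper was open and clear of everything at hand-in, at about 17 s of the 58 s allowed.

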